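Press a glued disc down in the round spring press

TASK

A white disc glued to its plywood backing is lying in the round well of the wooden spring press. Take the round press block, push it squarely down on the disc until the sprung plate bottoms out, and hold it fully down for a second. Then let the plate rise and stand the block upright back on the cork pad it came from, near the pad's middle.

Things in the scene. Friction and masses are not known exactly. Their poses are not given: they have to be found in the camera images.
- round_block: Round press block (tamper), about 0.42 kg: a round pale-wood base 80 mm across and 40 mm high with a flat steel sole, and on its middle an upright round darker-wood handle 36 mm across and 70 mm tall, 110 mm in all. Origin: centre of the sole; z points up along the handle. It starts standing on its cork pad. (A similar block with a square base is not the one.)
- round_press: Spring press fixed to the bench: pale-wood block 140 x 140 mm, 55 mm high, with a round well 94 mm across and 47 mm deep open at the top; inside lies a white disc 86 mm across and 12 mm thick, loose on the sprung steel plate. The disc's top is 44 mm above the bench with the plate up and 29 mm when it is bottomed out. Origin: centre of the underside, on the bench and on the well's axis; z up. (A similar press with a square well is not the one.)
- round_plate (a joint): Downward travel of the sprung plate in the round press, in m: 0 up, 0.015 bottomed out on a hard stop. The spring takes 7 N to start and 15 N to bottom out, and lifts the plate again when released.
- round_pad: Cork pad under the round press block at the start: a disc 130 mm across, 6 mm thick, fixed to the bench. Origin: centre of its underside, on the bench; z up.
Not all that is in view belongs to the job. Leave any yellow look-alike of the round_press alone.

How it is judged (in metres and radians):
On the way:
1. the round block, upright (within 10 degrees) and in the round well, holds the sprung plate bottomed out (within 2 mm) for 0.6 s (value of joint round_plate above 0.013 m and horizontal distance between round_block and round_press below 0.015 m and z of round_block in the frame of round_press below 0.034 m and angle between round_block's own z axis and vertical below 0.175 rad), for 0.6 s.
At the end, for the whole second after the job is handed in: The round block stands upright (within 10 degrees), released and at rest, on its cork pad within 30 mm of the pad's centre, and the sprung plate has risen to within 4 mm of its top position (horizontal distance between round_block and round_pad below 0.03 m and z of round_block in the frame of round_pad between 0.002 and 0.012 m and angle between round_block's own z axis and vertical below 0.175 rad and linear speed of round_block below 0.03 m/s and value of joint round_plate below 0.004 m); the robot touches nothing.
It also fails if it takes over 50 s, if anything falls off the work surface, if the arm or the gripper's body presses on something with over 40 N, if the wrist force passes 120 N, or if a joint passes its speed limit or range.

ROBOT

A 6-joint arm with a two-finger parallel gripper is mounted at the origin on the work surface. World frame = base frame: x ahead of the robot, y to its left, z up, the work surface at z = 0. Lengths are in mm, angles in degrees, forces in N, time in s.
With the tool pointing down it reaches from about 325 to 925 mm from the base axis. Payload 3.1 kg.
Tool frame: the origin (TCP) lies at the very end of the fingers, on their centre line; the grasp point (between the pads) lies grasp_offset behind it (grasp_offset is the distance from the TCP to the grasp point, in mm); z points along the fingers, x is the direction in which the jaws open and shut, and the axes are right-handed (so a half turn about z gives the same grasp; the last joint's range is limited). The gripper opens to 85 mm and grips with 20 to 120 N. Pads are 22 mm wide; open, the fingers measure 114 mm over their backs; the gripper's body (76 mm by 85 mm) begins 54 mm behind the grasp point. The pads swing forward as they close: fully open they stand 13 mm farther back than shut.
Start: joints at [66.222, 12.427, 92.441, -0, 75.132, -6.429], TCP at [186.353, 596.584, 231.3] pointing down, gripper open.
Joint ranges: [-157.48, 157.48], [-44.54, 120.13], [17.64, 146.25], [-64.5, 244.5], [7.68, 150.69], [-147.95, 147.95]. Speed limits (degrees/s): [159.86, 159.86, 180, 180, 180, 180].

INTERFACE

Orientations are given as [roll, pitch, yaw] about the fixed x, y, z axes, in that order (R = Rz(yaw) Ry(pitch) Rx(roll)).
In Python, from station import * gives the robot as it stands. Calls block until the motion is done:
- goto(position, orientation): joint-space move of the TCP to a pose.
- move_l(position, attitude=None, speed=150): straight line of the TCP; attitude=None keeps the orientation; speed is the mean speed in mm/s.
- move_j(angles): joint-space move.
- grip(opening, squeeze=None): finger opening in mm; squeeze is the grip in N (None keeps the last); returns when the fingers have stopped.
- wait(seconds).
- solve_ik(position, orientation): joint angles nearest the present ones, or None.
- get_obs(): the state.
- get_image(name): name is "scene" or "top" or "wrist"; returns the picture (420x560x3 uint8, red, green, blue); there is no depth.
- get_calibration(name): a dict with "fx", "fy", "cx", "cy" (pixels), "R" (3x3) and "t" (3): a world point X has camera coordinates R X + t; the wrist camera has in their place "mount" (4x4, takes a point from camera to tool coordinates, whose origin is the TCP and whose axes are the tool frame's). Camera axes: x right, y down, z forward; pixel columns grow to the right and rows downward; lengths in mm; the calibration is good to about 2 mm. A picture is of the moment at which its call begins: read the wrist's pose just before it. get_calibration takes no time and is no camera call.
A pose or a line that the arm cannot do raises Unreachable and nothing moves.
- sign_off(): hands the job in, once; it reports no verdict.
Trained networks look in the newest picture that a camera, given by its name, has taken for a name from the list of things; names that differ only in an ending like _2 or _b are one class to them, and where a whole thing is asked for, a point or a joint stands for the part that bears it (a point fixed in the world has none). Each returns a list of dicts, best first, with "score" (0 to 1); they miss things now and then, are a little off and sometimes report something else, mostly with a low value. They report only what shows in the picture. A call takes as long as a camera call. They do not tell look-alikes from the thing itself.
- spot_in(name, camera): "extent" ([centre column, centre row, width, height] in pixels, round what is visible of it).
- regions_of(name, camera): "region" (420x560 bool, what is visible of it) and "extent" ([centre column, centre row, width, height] in pixels, round what is visible of it).
The state is a dict: "t": time; "joint_pos": joint angles; "qvel": joint speeds; "effort": joint torques, N m; "tcp_pos": TCP position; "ee_rot": TCP orientation; "wrist_force": force on the tool from outside, world axes, zero at the start; "moment": the same for the moment, N m; "grip_width": finger opening in mm.
Only numpy, scipy, OpenCV 4.12 (cv2) and the standard library are available. Lean on these libraries where they do the work, as an engineer would, in place of code of your own. Each camera call takes 0.05 s, during which the arm holds its last target.

## Working session

There is one attempt and no reset: what is moved stays moved. The work goes in short steps, each a Python script; the robot and the scene stay as the last script left them, time stands still between calls to the robot, and variables do not carry over. Pictures are saved under pics/ and viewed, and the job is handed in when it is done.

```bash
mkdir -p pics; ls; python3 - <<'E'
from station import *
import cv2
for n in ["scene","top","wrist"]:
    im=get_image(n); cv2.imwrite(f"pics/{n}0.png",im[:,:,::-1])
    if n!="wrist":
        for k in ["round_block","round_press","round_pad"]:
            print(n,k,[(round(d["score"],2),[round(float(x),1) for x in d["extent"]]) for d in spot_in(k,n)])
o=get_obs(); print(o)
print(get_calibration("top")); print(get_calibration("wrist"))
import station; print([x for x in dir(station) if not x.startswith('__')])
try: print(grasp_offset)
except Exception as e: print(e)
E
```

```text
pics
scene round_block [(0.72, [414.0, 260.9, 42.7, 61.2])]
scene round_press [(0.88, [184.9, 162.0, 56.9, 37.2]), (0.81, [308.5, 250.4, 77.7, 68.2])]
scene round_pad [(0.65, [407.0, 282.6, 65.2, 46.4])]
top round_block [(0.91, [145.2, 151.8, 39.4, 34.5])]
top round_press [(0.91, [392.9, 284.5, 71.1, 65.3]), (0.72, [230.8, 161.3, 64.7, 61.7])]
top round_pad [(0.56, [152.2, 153.3, 46.7, 48.8])]
{'t': 0.45, 'joint_pos': array([ 6.62236110e+01,  1.24292247e+01,  9.24484533e+01, -4.93354911e-04,
        7.51334634e+01, -6.42933849e+00]), 'qvel': array([-0.06259573, -0.17643905, -0.07238494, -0.0441277 ,  0.09711182,
       -0.00568099]), 'effort': array([-4.41784141e-04, -3.96299243e+01, -3.03730488e+01, -2.84244443e-04,
        2.98787367e-03,  8.91067486e-07]), 'tcp_pos': array([186.31231305, 596.51697814, 231.21310244]), 'ee_rot': array([-1.79999226e+02,  1.11246331e-02,  7.26530762e+01]), 'wrist_force': array([-0.30048358,  0.94100536,  0.11779172]), 'moment': array([-0.00647115,  0.04801929,  0.00451763]), 'grip_width': 85.13517176250545}
{'fx': 517.4856840063187, 'fy': 517.48568400
[... 245 characters left out ...]
't': array([ -14.85740555,  388.05185122, 1347.04627806])}
{'fx': 333.73957159564515, 'fy': 333.73957159564515, 'cx': 284.77260467315756, 'cy': 204.6918419217178, 'mount': array([[ 9.99999676e-01, -4.73380752e-04,  6.51242842e-04,
        -1.02029499e+00],
       [ 2.74345305e-04,  9.60826749e-01,  2.77149569e-01,
        -7.11261280e+01],
       [-7.56928814e-04, -2.77149300e-01,  9.60826567e-01,
        -1.42852008e+02],
       [ 0.00000000e+00,  0.00000000e+00,  0.00000000e+00,
         1.00000000e+00]])}
['Unreachable', 'get_calibration', 'get_image', 'get_obs', 'goto', 'grasp_offset', 'grip', 'move_j', 'move_l', 'regions_of', 'sign_off', 'solve_ik', 'spot_in', 'wait']
18.700000000000003
```

View pics/top0.png

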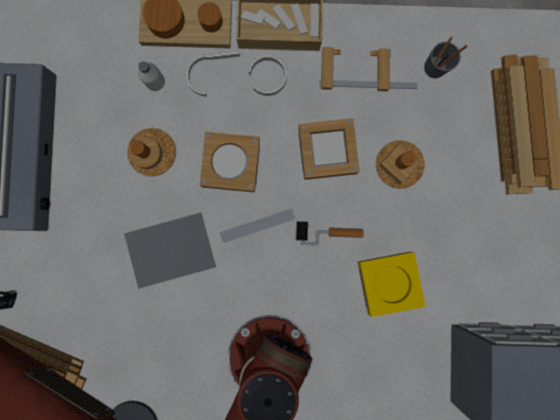

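View pics/scene0.png

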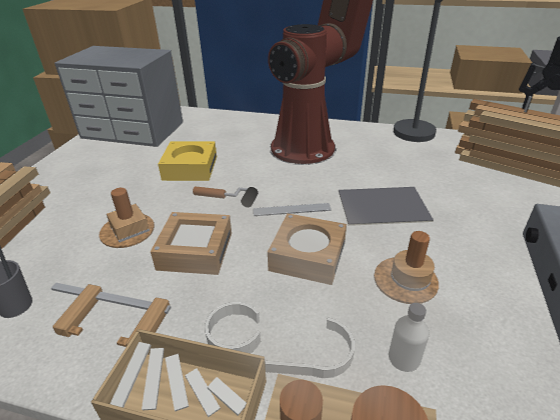

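```bash
python3 - <<'E'
import cv2,numpy as np
a=cv2.imread("pics/top0.png")
c1=cv2.resize(a[110:200,100:275],None,fx=4,fy=4,interpolation=3)
c2=cv2.resize(a[240:330,345:440],None,fx=4,fy=4,interpolation=3)
cv2.imwrite("pics/c1.png",c1);cv2.imwrite("pics/c2.png",c2)
E
```

```text
(no output)
```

View pics/c1.png

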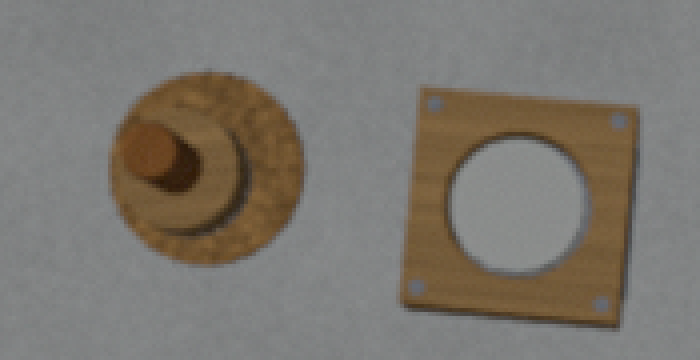

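View pics/c2.png

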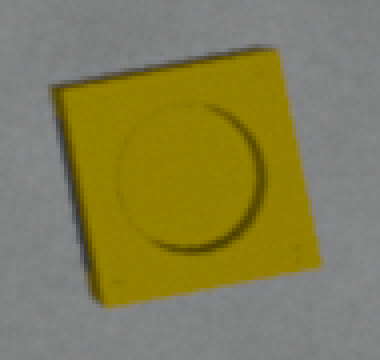

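Round press candidates (top view): wooden round well at (231,161), yellow look-alike at (393,284), and the square-well press at (329,149). The wooden one with the white disc fits, and the crop confirms it. Blocks: the round base is at (145,152) on the pad at (152,152), and the square base is at (400,162). I take the one at (145,152).

```bash
cat > h.py <<'E'
from station import *
import numpy as np, cv2
from scipy.spatial.transform import Rotation as Ro
def cam(name,obs=None):
    c=get_calibration(name)
    if name=="wrist":
        T=np.eye(4);T[:3,:3]=Ro.from_euler("xyz",obs["ee_rot"],degrees=True).as_matrix();T[:3,3]=obs["tcp_pos"]
        M=T@c["mount"]; R=M[:3,:3].T; t=-R@M[:3,3]
    else: R,t=np.array(c["R"]),np.array(c["t"])
    return c,R,t
def ray(C,px,z):
    c,R,t=C
    d=R.T@np.array([(px[0]-c["cx"])/c["fx"],(px[1]-c["cy"])/c["fy"],1]); o=-R.T@t
    return (o+d*(z-o[2])/d[2])[:2]
def proj(C,X):
    c,R,t=C; p=(R@np.asarray(X,float).T).T+t
    return np.c_[c["fx"]*p[:,0]/p[:,2]+c["cx"],c["fy"]*p[:,1]/p[:,2]+c["cy"]]
def circ(x,y,z,r,n=90):
    a=np.linspace(0,2*np.pi,n); return np.c_[x+r*np.cos(a),y+r*np.sin(a),0*a+z]
E
python3 - <<'E'
from h import *
C=cam("top")
f=lambda u,v:(100+u/4-.4,110+v/4-.4)
print("pad",ray(C,f(207,168),6),"handle",ray(C,f(148,150),116),"base",ray(C,f(182,172),46))
cs=[ray(C,f(*p),55) for p in [(420,88),(637,107),(618,327),(402,305)]]
print(cs,np.mean(cs,0)); print("well rim",ray(C,f(519,205),55))
E
```

```text
pad [527.15694324 329.67514142] handle [519.96626951 339.11029371] base [517.86135696 335.82381558]
[array([575.02429354, 183.86643512]), array([566.90404262,  44.85988029]), array([425.59766329,  52.54012669]), array([435.56363899, 190.18408262])] [500.77240961 117.86263118]
well rim [501.68720205 118.05939296]
```

```bash
python3 - <<'E'
from h import *
goto([510,225,240],[180,0,30])
wait(.2)
o=get_obs(); im=get_image("wrist"); C=cam("wrist",o)
a=im[:,:,::-1].copy()
for c in [circ(527,330,6,65),circ(519,338,46,40),circ(519.5,338.5,116,18),circ(501,118,55,47)]:
    cv2.polylines(a,[np.round(proj(C,c)*8).astype(np.int32)],True,(0,255,0),1,cv2.LINE_AA,3)
cv2.imwrite("pics/w1o.png",a);cv2.imwrite("pics/w1.png",im[:,:,::-1]);np.save("w1.npy",np.r_[o["tcp_pos"],o["ee_rot"]]);print(o["t"],o["tcp_pos"],o["ee_rot"],o["joint_pos"])
E
```

```text
2.4417 [509.66307853 225.80332995 239.94957558] [-1.79992919e+02  4.83999615e-03  3.00847179e+01] [ 1.66784319e+01  3.80695102e+00  1.01170728e+02  5.96881364e-03
  7.50286713e+01 -1.34078279e+01]
```

View pics/w1o.png

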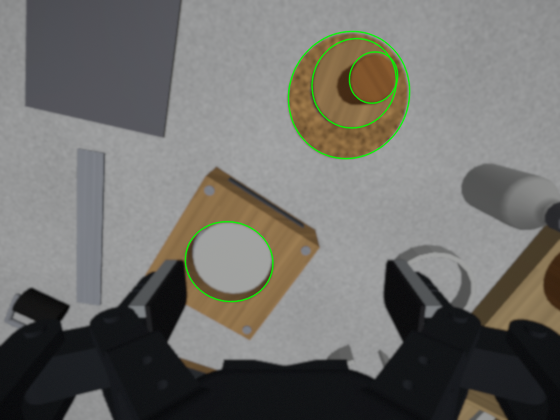

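Both overlays match the wrist view: pad circle at about (349,95), handle top at (373,78), well at (229,261). Next I grasp.

```bash
python3 - <<'E'
from h import *
y=[180,0,30]
goto([519.5,338.4,150],y)
move_l([519.5,338.4,61.3],speed=120)
grip(20,90)
wait(.2)
o=get_obs(); print(o["t"],o["tcp_pos"],o["grip_width"],o["wrist_force"])
move_l([519.5,338.4,150],speed=120)
wait(.2)
o=get_obs(); print(o["t"],o["tcp_pos"],o["grip_width"],o["wrist_force"])
goto([501.3,118,160],y); wait(.3)
o=get_obs(); C=cam("wrist",o); im=get_image("wrist"); a=im[:,:,::-1].copy()
bz=o["tcp_pos"][2]-55.3
for c in [circ(501,118,55,47),circ(*o["tcp_pos"][:2],bz,40),circ(*o["tcp_pos"][:2],bz+40,40)]:
    cv2.polylines(a,[np.round(proj(C,c)*8).astype(np.int32)],True,(0,255,0),1,cv2.LINE_AA,3)
cv2.imwrite("pics/w2.png",a)
cv2.imwrite("pics/s2.png",get_image("scene")[:,:,::-1]); print(o["t"],o["tcp_pos"],o["wrist_force"])
E
```

```text
4.7417 [520.3400463  338.90809186  62.19963253] 34.53863697401886 [0.34554993 1.08922512 3.69676793]
5.8333 [518.71488668 337.97486672 148.58925025] 34.1436176042518 [-0.08642394  0.24456037 -4.54734002]
7.025 [501.43234298 119.0246462  159.91884418] [-0.27651181 -0.0328857  -3.40932749]
```

View pics/w2.png

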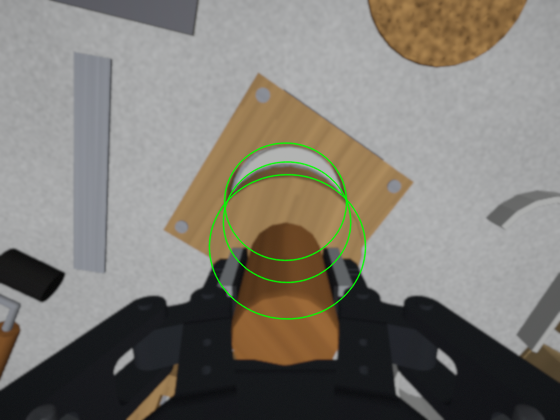

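View pics/s2.png

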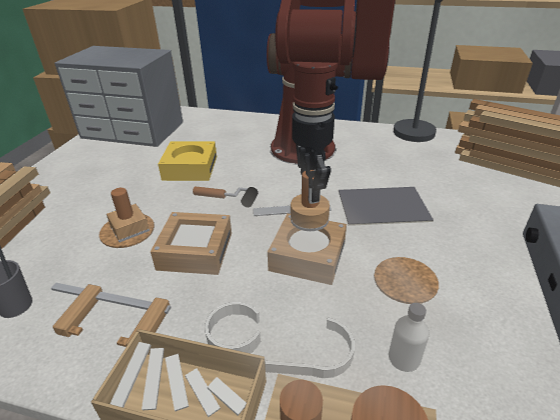

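```bash
python3 - <<'E'
import cv2
a=cv2.imread("pics/w2.png")
cv2.imwrite("pics/w2c.png",cv2.resize(a[130:330,190:390],None,fx=3,fy=3,interpolation=3))
E
```

```text
(no output)
```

View pics/w2c.png

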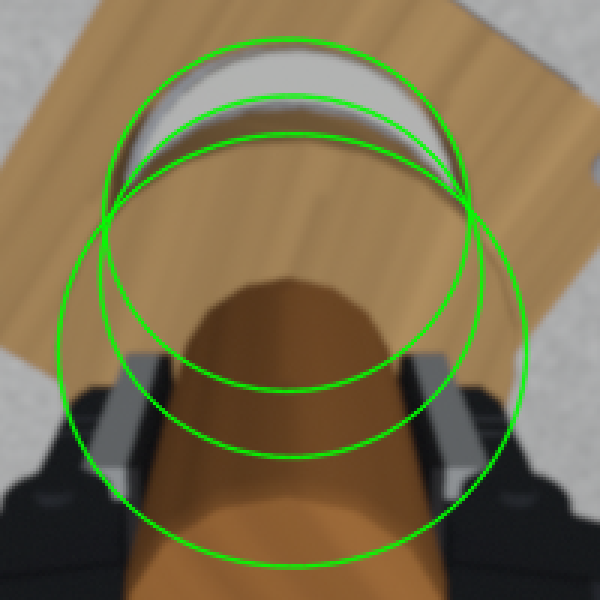

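```bash
python3 - <<'E'
from h import *
P=[501.3,117.8]
move_l(P+[103],speed=80); wait(.2)
o=get_obs(); print(o["t"],o["tcp_pos"],o["wrist_force"])
z=103
while z>76:
    z-=1.5; move_l(P+[z],speed=30); 
    o=get_obs(); f=o["wrist_force"]; print(round(o["t"],2),z,o["tcp_pos"].round(1),f.round(1),o["ee_rot"].round(2),o["moment"].round(2))
    if f[2]>28 or np.hypot(f[0],f[1])>25: break
wait(1.2); o=get_obs(); print(o["t"],o["tcp_pos"],o["wrist_force"],o["moment"],o["grip_width"])
cv2.imwrite("pics/s3.png",get_image("scene")[:,:,::-1]);cv2.imwrite("pics/w3.png",get_image("wrist")[:,:,::-1])
E
```

```text
8.1917 [501.99304955 117.86722002 103.80936512] [ 1.323569   -0.06069574 -3.87332619]
8.44 101.5 [501.2 117.8 101.5] [-0.1  0.6 -4.3] [180.   0.  30.] [-0.02  0.    0.06]
8.69 100.0 [501.6 117.9 100.2] [ 0.   0.6 -2.7] [ 1.7999e+02 -3.0000e-02  3.0000e+01] [-0.01 -0.11  0.01]
8.94 98.5 [501.7 117.8  99.2] [-0.7 -0.5  2.1] [ 1.7998e+02 -2.0000e-02  3.0010e+01] [-0.13  0.37  0.01]
9.19 97.0 [501.6 117.8  97.4] [-1.   0.3  3.2] [ 1.7998e+02 -3.0000e-02  3.0000e+01] [-0.14  0.43 -0.04]
9.44 95.5 [501.6 117.8  95.7] [-1.2 -0.   3.9] [ 1.7998e+02 -3.0000e-02  3.0000e+01] [-0.19  0.43 -0.  ]
9.69 94.0 [501.6 117.8  94.2] [-1.   0.3  3.9] [ 1.7998e+02 -3.0000e-02  3.0000e+01] [-0.14  0.4  -0.03]
9.94 92.5 [501.7 117.8  92.8] [-0.5 -1.   4.9] [ 1.7998e+02 -3.0000e-02  3.0000e+01] [-0.2   0.51 -0.01]
10.19 91.0 [501.7 117.8  91.5] [-1.  -0.1  6.1] [ 1.7998e+02 -3.0000e-02  3.0000e+01] [-0.2   0.49 -0.03]
10.44 89.5 [501.7 117.8  90.1] [-0.6 -0.3  6.9] [ 1.7998e+02 -3.0000e-02  3.0000e+01] [-0.23  0.6   0.03]
10.69 88.0 [501.7 117.8  88.7] [-1.1  0.   7.6] [ 1.7998e+02 -2.0000e-02  3.0000e+01] [-0.22  0.63 -0.04]
10.94 86.5 [501.7 117.8  87.3] [-1.3 -0.6  9.1] [ 1.7999e+02 -2.0000e-02  3.0000e+01] [-0.29  0.76 -0.06]
11.19 85.0 [501.8 117.8  86. ] [-2.5 -0.4  9.6] [ 1.7998e+02 -2.0000e-02  3.0010e+01] [-0.28  0.8   0.02]
11.44 83.5 [501.8 117.8  85. ] [-3.1 -0.1 11.1] [ 1.7998e+02 -1.0000e-02  3.0010e+01] [-0.28  0.93 -0.05]
11.69 82.0 [501.9 117.9  84.9] [-5.9 -1.5 19.4] [1.7999e+02 2.0000e-02 3.0010e+01] [-0.44  1.57 -0.03]
11.94 80.5 [502.1 117.9  84.9] [-9.5 -1.2 26.8] [1.7999e+02 5.0000e-02 3.0020e+01] [-0.56  2.2   0.04]
12.19 79.0 [502.2 117.8  84.8] [-13.   -1.2  34.7] [1.800e+02 8.000e-02 3.003e+01] [-0.6   2.84 -0.08]
13.3917 [502.21328821 117.84287563  84.77626237] [-12.46165104  -1.76725648  34.38610119] [-0.67308441  2.8189484  -0.03937959] 34.65480805004421
```

View pics/w3.png

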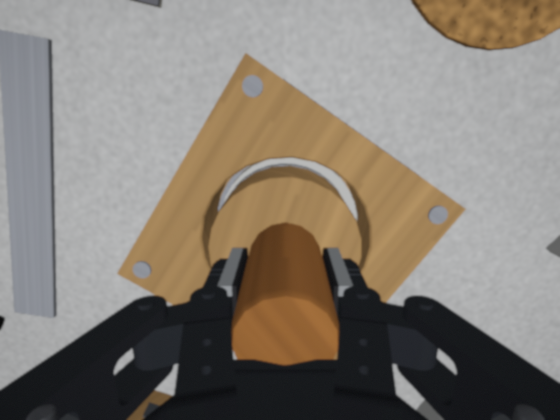

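View pics/s3.png

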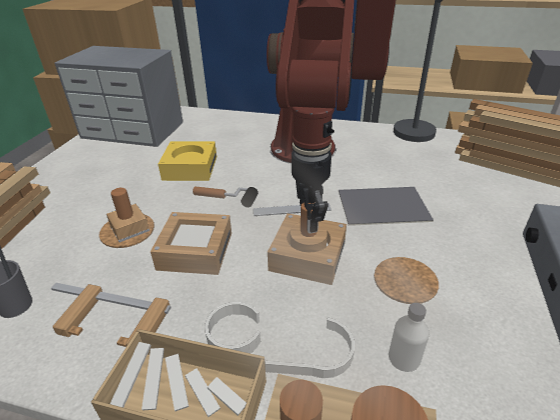

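The block sits in the well and the plate is on its stop: a hard stop at TCP 84.9, after about 15 mm of travel, with force rising to 34 N. It was held for over 1.5 s. Now I return the block to the pad.

```bash
python3 - <<'E'
from h import *
y=[180,0,30]
move_l([501.3,117.8,100],speed=40)
move_l([501.3,117.8,160],speed=100)
cv2.imwrite("pics/s4.png",get_image("scene")[:,:,::-1])
goto([527,330,150],y)
move_l([527,330,70],speed=100); wait(.3)
z=66
while z>56:
    move_l([527,330,z],speed=25); o=get_obs(); print(round(o["t"],2),z,o["tcp_pos"].round(1),o["wrist_force"].round(1))
    if o["wrist_force"][2]>1.5: break
    z-=1
wait(.2)
grip(60); wait(.3)
o=get_obs(); print(o["t"],o["tcp_pos"],o["wrist_force"],o["grip_width"])
grip(85)
move_l([527,330,170],speed=100)
goto([510,225,240],y); wait(.4)
o=get_obs(); im=get_image("wrist"); C=cam("wrist",o)
a=im[:,:,::-1].copy()
for c in [circ(527,330,6,65),circ(527,330,46,40),circ(527,330,116,18),circ(501,118,55,47),circ(501,118,44,43)]:
    cv2.polylines(a,[np.round(proj(C,c)*8).astype(np.int32)],True,(0,255,0),1,cv2.LINE_AA,3)
cv2.imwrite("pics/w4.png",a);cv2.imwrite("pics/s5.png",get_image("scene")[:,:,::-1]);print(o["t"],o["wrist_force"])
E
```

```text
17.39 66 [526.6 329.8  65.5] [ 0.5 -0.5 -4.4]
17.64 65 [526.9 330.   64.9] [-0.2 -0.6 -4.3]
17.89 64 [526.9 330.   63.9] [-0.3 -0.2 -4.8]
18.14 63 [526.9 329.9  62.9] [-0.3  0.3 -3. ]
18.39 62 [527.3 330.1  62.2] [ 0.1 -1.  -2.7]
18.64 61 [527.4 330.2  62.1] [-1.  -0.5  3.9]
19.5083 [527.03463986 330.00924899  60.94444428] [-0.01129911 -0.02733135  0.61782215] 59.980043873670766
22.1 [-0.03720568  0.60956481  0.39504519]
```

View pics/w4.png

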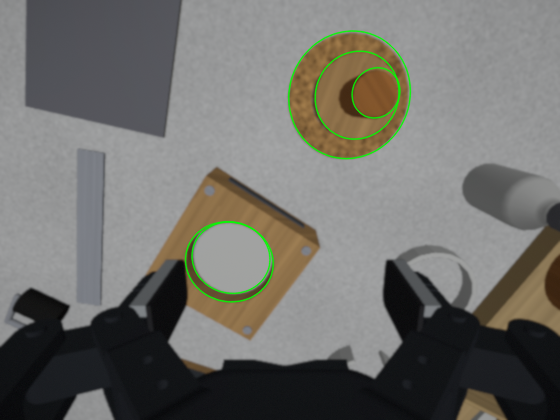

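View pics/s5.png

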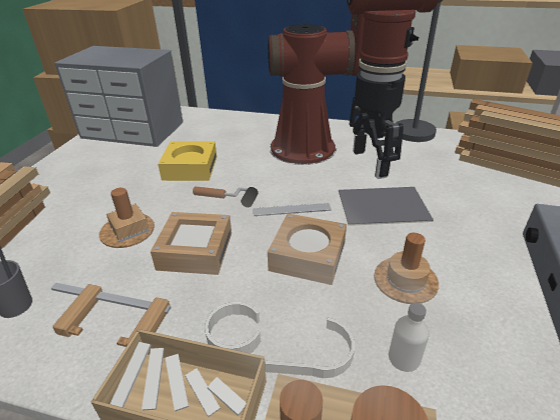

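The block stands upright and centred on the pad, with its handle top at about (376,93). The disc at (232,257) is back at the 44 mm level, and the gripper is clear.

```bash
python3 -c "
from station import *
print(get_obs()['t']); sign_off()"
```

```text
22.2
the job is handed in; nothing more can be done
```

The job is done and handed in at 22.2 s of the 50 s allowed.

- **Press:** I took the round block by its handle and pushed it down in the wooden round press until it met a hard stop. That came after about 15 mm of travel, and the force at the wrist then rose to about 34 N. I held it there for more than a second, with the tool vertical.
- **Return:** I let the plate rise and stood the block back on its cork pad. The last wrist picture shows it upright and within a few mm of the pad's middle.
- **Plate:** In the same picture the disc lines up with its raised 44 mm level. I had no direct reading of the plate joint.
- **Robot:** The gripper is open and clear of everything.

None of my checks failed or disagreed with each other.

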